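# Sort look-alike base weights by heft and slide them home

## Robot

A 6-joint arm with a two-finger parallel gripper is mounted at the origin on the work surface. World frame = base frame: x ahead of the robot, y to its left, z up, the work surface at z = 0. Lengths are in m, angles in rad, forces in N, time in s.
With the tool pointing down it reaches from about 0.3 to 0.825 m from the base axis. Payload 5.4 kg.
Tool frame: the origin (TCP) lies at the very end of the fingers, on their centre line; the grasp point (between the pads) lies 19 mm behind it; z points along the fingers, x is the direction in which the jaws open and shut, and the axes are right-handed (so a half turn about z gives the same grasp; the last joint's range is limited). The gripper opens to 92 mm and grips with 3 to 60 N. Pads are 20 mm wide; open, the fingers measure 128 mm over their backs; the gripper's body (75 mm by 189 mm) begins 69 mm behind the grasp point.
Start: joints at [-1.522, 0.158, 1.597, -0, 1.386, -0.21], TCP at [0.147, -0.556, 0.19] pointing down, gripper open.
Joint ranges: [-2.91, 2.91], [-0.94, 2.29], [0.18, 2.7], [-1.29, 4.43], [0.17, 2.64], [-3, 3]. Speed limits (rad/s): [2.57, 2.57, 3.14, 3.14, 3.14, 3.14].

## Interface

Orientations are given as a rotation vector (axis times angle).
In Python, from workcell import bot gives the robot as it stands. Calls block until the motion is done:
- bot.goto(position, orientation): joint-space move of the TCP to a pose.
- bot.line_to(position, rot=None, max_speed=0.15): straight line of the TCP; rot=None keeps the orientation; max_speed is the mean speed in m/s.
- bot.set_joints(angles): joint-space move.
- bot.set_gripper(opening, newtons=None): opening from 0.0 (shut) to 1.0 (fully open); newtons is the grip in N (None keeps the last); returns when the fingers have stopped.
- bot.hold(seconds).
- bot.inverse_kinematics(position, orientation): joint angles nearest the present ones, or None.
- bot.read_camera(name): name is "side" or "top" or "wrist"; returns a dict with "pixels" (384x512x3 uint8, blue, green, red), "fx", "fy", "cx", "cy" (pixels), "R" (3x3) and "t" (3): a world point X has camera coordinates R X + t. Camera axes: x right, y down, z forward; pixel columns grow to the right and rows downward; lengths in m; the calibration is good to about 2 mm. A picture is of the moment at which its call begins. There is no depth.
A pose or a line that the arm cannot do raises bot.MotionError and nothing moves.
- bot.job_done(): hands the job in, once; it reports no verdict.
Readings, each from a call of its own:
- bot.current_clock(): time.
- bot.current_joints(): joint angles.
- bot.current_joint_vel(): joint speeds.
- bot.current_effort(): joint torques, N m.
- bot.current_ee_pos(): TCP position.
- bot.current_tool_rot(): TCP orientation.
- bot.current_contact_force(): force on the tool from outside, world axes, zero at the start.
- bot.current_ft_torque(): the same for the moment, N m.
- bot.current_opening(): opening from 0.0 (shut) to 1.0 (fully open).
Only numpy, scipy, OpenCV 4.12 (cv2) and the standard library are available. Lean on these libraries where they do the work, as an engineer would, in place of code of your own. Each camera call takes 0.05 s, during which the arm holds its last target.

## Task

The three base weights on the cork tray look alike: one is hollow, one solid and one a shot-filled canister, so lift them to feel which is which. Stand the heaviest (filled) one in the yellow lane and the lightest (hollow) one in the blue lane, sliding each inward until its stop comes up solid, fully back, and pressing it there for a moment with about 12 N, never over 25; the middle (solid) one ends standing on the tray. Do not drop the weights, and leave the wax jar and the cork bung between tray and lanes where they are.

Things in the scene. Friction and masses are not known exactly. Their poses are not given: they have to be found in the camera images.
- weight_a: one of three look-alike base weights: green disc 60 mm in diameter, 40 mm high, with a steel cylinder knob on top, 26 mm in diameter, 40 mm high (80 mm overall). Origin: centre of the underside, z up; starts upright on the tray. About 140 g if hollow, 350 g if solid, 620 g if shot-filled, each within 12 percent; one of each, in unknown order
- weight_b: one of three look-alike base weights: green disc 60 mm in diameter, 40 mm high, with a steel cylinder knob on top, 26 mm in diameter, 40 mm high (80 mm overall). Origin: centre of the underside, z up; starts upright on the tray. About 140 g if hollow, 350 g if solid, 620 g if shot-filled, each within 12 percent; one of each, in unknown order
- weight_c: one of three look-alike base weights: green disc 60 mm in diameter, 40 mm high, with a steel cylinder knob on top, 26 mm in diameter, 40 mm high (80 mm overall). Origin: centre of the underside, z up; starts upright on the tray. About 140 g if hollow, 350 g if solid, 620 g if shot-filled, each within 12 percent; one of each, in unknown order
- tray: fixed cork tray, 170 mm (its x) by 340 mm (y) inside, cork surface 10 mm above the table, wooden rim 16 mm above the table and 8 mm wide; origin under its centre at table height. The home of the solid weight
- yellow_lane: fixed lane with yellow walls, for the shot-filled (heaviest) weight. Floor 220 (x) by 84 (y) mm, 8 mm thick; origin under its centre, at table height; +x points inward from the open mouth at x = -110 mm. Walls 36 mm above the table, 68 mm apart from x = -15 mm on, flaring from there out to x = -54 mm. A weight with its axis at x = -75, y = 0 stands clear in the mouth; fully home its axis is at x = 15 mm
- yellow_stop (a joint): how far the yellow lane's stop is pushed in, m: 0 out, 0.045 fully back at a rigid end. A black block with a cork face, filling the lane's width, 28 mm tall, sliding along the lane's x. No spring: a steady drag of about 3 N, stays where left; starts 0 to 20 mm in. At the end the push rises sharply; more than about 30 N would harm it
- yellow_face (a point): centre of the cork face of the yellow lane's sliding stop, 15 mm above the lane floor; at lane x = 0 when the stop is out, 45 mm when fully back. The lane floor is not slick: a weight that bears hard on it and is pushed by its knob can tip and jam, so take most of its load while sliding
- blue_lane: fixed lane with blue walls, for the hollow (lightest) weight. Floor 220 (x) by 84 (y) mm, 8 mm thick; origin under its centre, at table height; +x points inward from the open mouth at x = -110 mm. Walls 36 mm above the table, 68 mm apart from x = -15 mm on, flaring from there out to x = -54 mm. A weight with its axis at x = -75, y = 0 stands clear in the mouth; fully home its axis is at x = 15 mm
- blue_stop (a joint): how far the blue lane's stop is pushed in, m: 0 out, 0.045 fully back at a rigid end. A black block with a cork face, filling the lane's width, 28 mm tall, sliding along the lane's x. No spring: a steady drag of about 3 N, stays where left; starts 0 to 20 mm in. At the end the push rises sharply; more than about 30 N would harm it
- blue_face (a point): centre of the cork face of the blue lane's sliding stop, 15 mm above the lane floor; at lane x = 0 when the stop is out, 45 mm when fully back. The lane floor is not slick: a weight that bears hard on it and is pushed by its knob can tip and jam, so take most of its load while sliding
- wax_jar: small jar, 36 mm diameter, 50 mm high, standing between tray and lanes; origin centre of underside; leave alone
- bung: brown cork bung, 34 mm diameter, 35 mm high, also standing between tray and lanes; origin centre of underside; leave alone
Not all that is in view belongs to the job. What is shaped like the weight_c but pink or turquoise is not meant.

How it is judged:
By the outcome, as a careful person would: the job done as asked, in the order asked, and still so for the second after the job is handed in, with the robot touching nothing.
It also fails if it takes over 72 s, if anything falls off the work surface, if the arm or the gripper's body presses on something with over 40 N, if the wrist force passes 120 N, or if a joint passes its speed limit or range.

## Working session

There is one attempt and no reset: what is moved stays moved. The work goes in short steps, each a Python script; the robot and the scene stay as the last script left them, time stands still between calls to the robot, and variables do not carry over. Pictures are saved under pics/ and viewed, and the job is handed in when it is done.

```bash
ls; mkdir -p pics
python3 - <<'E'
from workcell import bot
import cv2
print(bot.current_clock(), bot.current_joints(), bot.current_tool_rot(), bot.current_contact_force())
for n in ("side","top","wrist"):
    c=bot.read_camera(n); cv2.imwrite(f"pics/{n}0.png",c["pixels"]); print(n,c["fx"],c["cx"],c["cy"],c["R"],c["t"])
E
```

```text
pics
0.0 [-1.52208494e+00  1.59082059e-01  1.59824847e+00  3.08761523e-06
  1.38616628e+00 -2.10105906e-01] [-2.48838657e+00  1.91530894e+00  1.93309119e-03] [-0.6586296  -0.00454287 -0.05457964]
side 458.8570125071124 251.73833755710362 186.59612025973004 [[ 0.99833192 -0.05448569  0.01909676]
 [-0.02337232 -0.68384407 -0.72925375]
 [ 0.0527931   0.72759096 -0.68397682]] [-0.46065131  0.07782801  1.20587714]
top 452.1137620116112 259.6523774565809 194.64210037274987 [[ 0.01623683 -0.99970035  0.0183189 ]
 [-0.98729816 -0.01892602 -0.1577471 ]
 [ 0.15804654 -0.01552491 -0.98730961]] [-0.00471031  0.46768636  1.19006895]
wrist 266.5824115650995 258.8144749951181 191.5109378301 [[ 2.55577586e-01 -9.66788260e-01 -7.47106191e-04]
 [-9.29828832e-01 -2.46018570e-01  2.73666232e-01]
 [-2.64761103e-01 -6.92482741e-02 -9.61824430e-01]] [-0.57395636 -0.03104146  0.39029662]
```

View pics/top0.png

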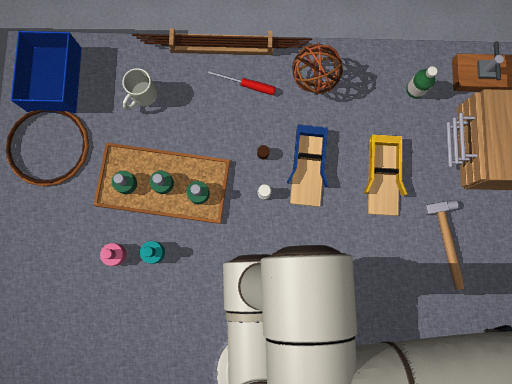

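View pics/side0.png

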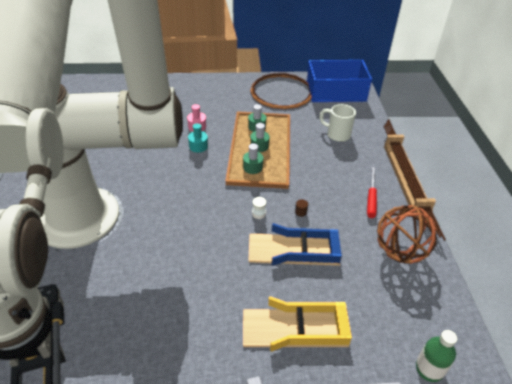

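The top view shows three candidates with green bodies and steel knobs on the tray: (123,182), (161,182) and (198,192). The lookalikes to exclude are pink at (112,254), turquoise at (152,252) and the green bottle at (425,80). The blue lane is at (309,165) and the yellow lane at (386,175), with their mouths toward the robot. The jar is at (264,191) and the bung at (263,152).

Run:
```python
import cv2
t=cv2.imread("pics/top0.png")
cv2.imwrite("pics/c1.png",cv2.resize(t[140:225,90:235],None,fx=5.5,fy=5.5,interpolation=cv2.INTER_CUBIC))
cv2.imwrite("pics/c2.png",cv2.resize(t[115:220,250:415],None,fx=4.8,fy=4.8,interpolation=cv2.INTER_CUBIC))
```

```text
(no output)
```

View pics/c1.png

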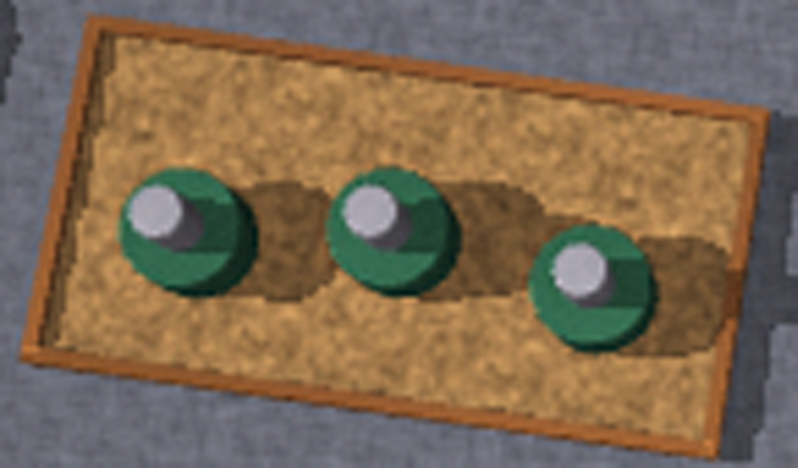

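View pics/c2.png

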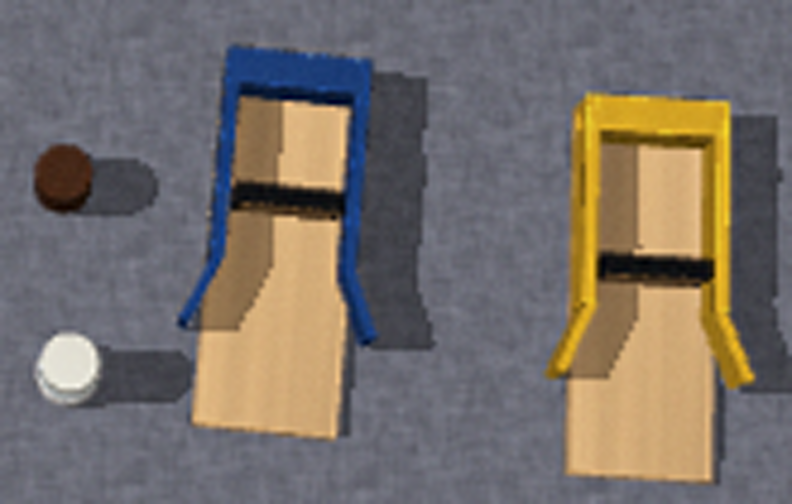

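```bash
cat > h.py <<'E'
import numpy as np, cv2
def ray(c,u,v,z):
    d=c["R"].T@np.array([(u-c["cx"])/c["fx"],(v-c["cy"])/c["fy"],1.0]); o=-c["R"].T@c["t"]
    return o+d*(z-o[2])/d[2]
E
python3 - <<'E'
from workcell import bot
from h import *
print(bot.current_clock())
c=bot.read_camera("top"); im=c["pixels"]; hsv=cv2.cvtColor(im,cv2.COLOR_BGR2HSV)
H,S,V=cv2.split(hsv)
def comps(m,amin):
    n,l,s,ce=cv2.connectedComponentsWithStats(m.astype(np.uint8)); return [(s[i],ce[i],l==i) for i in range(1,n) if s[i,4]>=amin]
g=np.zeros(H.shape,bool); g[140:225,90:235]=True
print("knobs")
for s,ce,_ in comps(g&(S<60)&(V>140),20):
    if s[4]<200: print(s, ce, ray(c,*ce,0.09))
print("green")
for s,ce,_ in comps(g&(H>65)&(H<95)&(S>90)&(V>80),60): print(s,ce,ray(c,*ce,0.05))
print("tray rim")
m=(g&(H<25)&(S>80)).astype(np.uint8)
cn=max(cv2.findContours(m,0,1)[0],key=cv2.contourArea); b=cv2.boxPoints(cv2.minAreaRect(cn)); P=np.array([ray(c,*p,.016) for p in b]); print(P, P.mean(0), np.linalg.norm(P[0]-P[1]),np.linalg.norm(P[1]-P[2]))
for nm,(x0,x1),(h0,h1) in (("blue",(285,335),(100,125)),("yellow",(360,415),(20,32))):
    r=np.zeros(H.shape,bool); r[118:222,x0:x1]=True
    w=r&(H>=h0)&(H<=h1)&(S>150); 
    wood=r&(H>=8)&(H<25)&(S>50)&(S<150)&(V>100)
    cnt=np.vstack([k for k in cv2.findContours(wood.astype(np.uint8),0,1)[0]])
    # mouth corners: extremes
    q=cnt[:,0,:].astype(float)
    bl=q[np.argmin(q[:,0]*0.6-q[:,1])]; br=q[np.argmin(-q[:,0]*0.6-q[:,1])]
    print(nm,"mouth corners",bl,br,ray(c,*bl,.008),ray(c,*br,.008))
    q=np.argwhere(w)[:,::-1].astype(float)
    tl=q[np.argmin(q[:,0]*0.6+q[:,1])]; tr=q[np.argmin(-q[:,0]*0.6+q[:,1])]
    print("back",tl,tr,ray(c,*tl,.036),ray(c,*tr,.036))
    blk=r&(V<45)
    for s,ce,_ in comps(blk,30): print("black",s,ce,ray(c,*ce,.036))
for nm,(u,v),z in (("bung",(263,152),.035),("jar",(264.5,190),.05)): print(nm,ray(c,u,v,z))
E
```

```text
0.15
knobs
[113 174  10   9  67] [117.67164179 177.95522388] [0.49604017 0.37372391 0.09      ]
[152 174  10   9  66] [156.72727273 177.89393939] [0.49820833 0.27276498 0.09      ]
[190 185  10   9  67] [194.86567164 188.85074627] [0.47123116 0.17273009 0.09      ]
green
[150 171  20  21 172] [158.64534884 182.38372093] [0.49378275 0.27563011 0.05      ]
[112 179  20  13 109] [120.04587156 186.79816514] [0.47974396 0.37794287 0.05      ]
[186 181  21  21 191] [195.36125654 192.19895288] [0.46897032 0.17623321 0.05      ]
tray rim
[[0.43202265 0.45754822 0.016     ]
 [0.61374955 0.4458864  0.016     ]
 [0.56982586 0.0885918  0.016     ]
 [0.38929788 0.10839979 0.016     ]] [0.50122399 0.27510655 0.016     ] 0.18210069453730762 0.3599843339061907
blue mouth corners [290. 203.] [319. 206.] [ 0.45049525 -0.0814895   0.008     ] [ 0.44360459 -0.16212314  0.008     ]
back [298. 125.] [326. 128.] [ 0.66668231 -0.10025031  0.036     ] [ 0.659722   -0.17852688  0.036     ]
black [298 153  24   7  89] [309.28089888 155.7752809 ] [ 0.57915171 -0.13169098  0.036     ]
yellow mouth corners [368. 213.] [398. 215.] [ 0.42656104 -0.29829649  0.008     ] [ 0.42251242 -0.38181182  0.008     ]
back [372. 135.] [401. 136.] [ 0.64229984 -0.30701669  0.036     ] [ 0.64117523 -0.38827014  0.036     ]
black [375 168  23   5  86] [385.62790698 170.1744186 ] [ 0.54279401 -0.34241812  0.036     ]
bung [ 0.58744535 -0.00377577  0.035     ]
jar [ 0.47853923 -0.00907034  0.05      ]
```

```bash
cat >> h.py <<'E'
from workcell import bot
W=np.array([[0.4712,0.1727],[0.4982,0.2728],[0.4960,0.3737]])
def rv(th): return [np.pi*np.cos(th/2),np.pi*np.sin(th/2),0]
def F(n=4):
    a=[]
    for _ in range(n): a.append(bot.current_contact_force()); bot.hold(0.03)
    return np.mean(a,0)
T=bot.current_clock
def weigh(i,th=0.0):
    x,y=W[i]
    bot.goto([x,y,0.13],rv(th)); 
    bot.hold(0.15); f0=F(); print("over",i,T(),f0)
    bot.line_to([x,y,0.055],max_speed=0.15)
    bot.set_gripper(0.0,40); print("grip",bot.current_opening()*92,T(),F(2))
    bot.line_to([x,y,0.080],max_speed=0.1); bot.hold(0.2)
    f1=F(6); print("mass g",(f0-f1)[2]/9.81*1000,f1-f0,T())
E
python3 - <<'E'
from h import *
weigh(0); 
c=bot.read_camera("wrist"); cv2.imwrite("pics/w1.png",c["pixels"])
E
```

```text
over 0 3.3 [-0.27982331  0.09522972 -0.01240867]
grip 24.683647297822628 4.9833 [-1.90270013  0.27707364  0.87181121]
mass g 406.73158820139304 [ 0.02085492  0.30967866 -3.99003688] 5.85
```

View pics/w1.png

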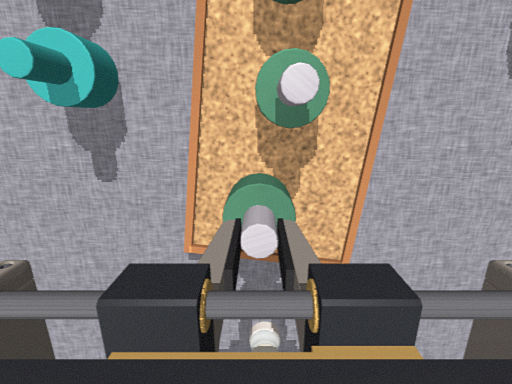

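The knob is held centrally between the fingers at (260,235), and the second weight is visible at (293,88). The reading is about 0.4 kg, so this is the solid one. I'll put it back and feel the next.

Run:
```python
from h import *
x,y=W[0]
bot.line_to([x,y,0.0565],max_speed=0.08); bot.line_to([x,y,0.0552],max_speed=0.02); print(F(2)); bot.set_gripper(1.0); 
bot.line_to([x,y,0.115],max_speed=0.25); print(T())
weigh(1)
```

```text
[ 0.4811583  -0.33717025 -3.84946658]
8.125
over 1 8.9083 [ 0.15474889 -0.17776648 -0.2777129 ]
grip 24.38399414665122 10.5917 [-2.81540418  0.05392745  1.79236246]
mass g 632.1059037502162 [-0.18197172 -0.04307438 -6.20095892] 11.4583
```

Run:
```python
from h import *
im=cv2.imread("pics/top0.png")
c=dict(fx=452.1137620116112,fy=452.1137620116112,cx=259.6523774565809,cy=194.64210037274987,R=np.array([[ 0.01623683,-0.99970035,0.0183189],[-0.98729816,-0.01892602,-0.1577471],[0.15804654,-0.01552491,-0.98730961]]),t=np.array([-0.00471031,0.46768636,1.19006895]))
H,S,V=cv2.split(cv2.cvtColor(im,cv2.COLOR_BGR2HSV))
# floor strip edges in the mouth and inner gap between walls by row
for nm,(x0,x1),rows,(h0,h1),wr in (("blue",(285,335),(190,203),(100,125),(140,168)),("yellow",(360,415),(198,212),(20,32),(150,176))):
    wood=(H>=8)&(H<25)&(S>50)&(S<150)&(V>60)
    def fit(ps,z):
        P=np.array([ray(c,u,v,z)[:2] for u,v in ps]); k=np.polyfit(P[:,0],P[:,1],1); return k,np.std(P[:,1]-np.polyval(k,P[:,0]))
    A=[];B=[]
    for r in range(*rows):
        q=np.where(wood[r,x0:x1])[0]+x0; A.append((q[0]-.5,r)); B.append((q[-1]+.5,r))
    wall=(H>=h0)&(H<=h1)&(S>150)
    C=[];D=[]
    for r in range(*wr):
        q=np.where(wall[r,x0:x1])[0]+x0; C.append((q[0]-.5,r)); D.append((q[-1]+.5,r))
    print(nm)
    for n,p,z in (("floorL",A,.008),("floorR",B,.008),("wallL",C,.036),("wallR",D,.036)):
        k,s=fit(p,z); print(n,np.degrees(np.arctan(k[0])),np.polyval(k,.45),np.polyval(k,.6),s)
```

```text
blue
floorL -5.879000982971854 -0.07898218162620427 -0.09442761344898493 0.0007229537081554
floorR -4.963337914207651 -0.1651898694784656 -0.17821645862699326 0.0008009393075164165
wallL -4.654342129941765 -0.07973381850913372 -0.09194573125374904 0.0008830610539993116
wallR -3.763497258228101 -0.1660666079668075 -0.17593361547751427 0.0007598978365057454
yellow
floorL -1.234532655259889 -0.2974089654709786 -0.300641464658562 3.634057891876858e-17
floorR -1.8594539998236888 -0.3840990536925141 -0.3889688026651709 4.433096702227273e-17
wallL -2.2778376914827354 -0.2912960426521362 -0.29726255151238185 0.0008033190813286856
wallR -1.919980101687462 -0.3832642617063845 -0.38829264015224385 3.5017329776989756e-17
```

```bash
cat >> h.py <<'E'
LANE={"yellow":(np.array([0.533,-0.3435]),-0.036),"blue":(np.array([0.555,-0.131]),-0.082)}
def lp(l,x,y,z):
    o,a=LANE[l]; R=np.array([[np.cos(a),-np.sin(a)],[np.sin(a),np.cos(a)]]); p=o+R@np.array([x,y]); return [p[0],p[1],z]
def lf(l,f):
    a=LANE[l][1]; return np.array([f[0]*np.cos(a)+f[1]*np.sin(a),-f[0]*np.sin(a)+f[1]*np.cos(a),f[2]])
def lx(l):
    o,a=LANE[l]; d=np.array(bot.current_ee_pos()[:2])-o; return d[0]*np.cos(a)+d[1]*np.sin(a), -d[0]*np.sin(a)+d[1]*np.cos(a)
E
python3 - <<'E'
from h import *
l="yellow"; x,y=W[1]
bot.line_to([x,y,0.17],max_speed=0.25)
bot.goto(lp(l,-0.075,0,0.17),rv(LANE[l][1])); bot.hold(.2); f0=F(); print("hover",T(),lf(l,f0),bot.current_opening()*92)
bot.line_to(lp(l,-0.075,0,0.060),max_speed=0.15)
for z in np.arange(0.0565,0.049,-0.0007):
    bot.line_to(lp(l,-0.075,0,z),max_speed=0.03); f=F(2); print(round(z,4),bot.current_ee_pos()[2],lf(l,f),T())
    if f[2]>f0[2]+2: break
cv2.imwrite("pics/s1.png",bot.read_camera("side")["pixels"]); cv2.imwrite("pics/t1.png",bot.read_camera("top")["pixels"])
E
```

```text
hover 14.5 [-0.04542586 -0.09141643 -6.67482855] 24.4950909491276
0.0565 0.05687949306772925 [-0.21862749  0.1405146  -6.37059878] 15.7167
0.0558 0.05582291628827976 [-0.22135133  0.0858457  -6.63807505] 16.0333
0.0551 0.055025924285541455 [-0.39197118 -0.55513302 -6.50240537] 16.35
0.0544 0.05437968559962293 [-0.26813799  0.01973201 -5.87313275] 16.6667
0.0537 0.053676436462422296 [ 0.33827115  0.24385402 -6.36357961] 16.9833
0.053 0.052933550918514184 [ 0.02415467 -0.10446117 -5.93367402] 17.3
0.0523 0.052960182385110216 [-2.5357916   1.7860089  -0.54702073] 17.6167
```

View pics/s1.png

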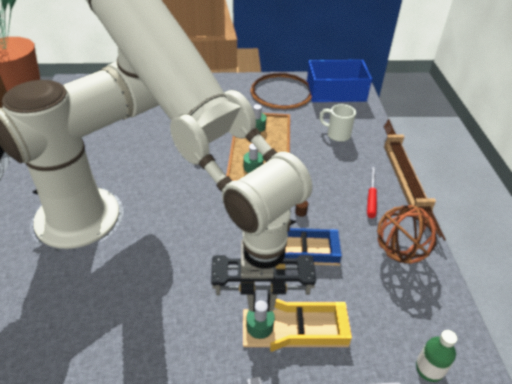

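The weight stands in the yellow mouth at (261,322), clear of the walls, and floor contact was felt at TCP z of about 0.0529. Next I'll slide it in with nearly all the load taken.

```bash
cat >> h.py <<'E'
def slide(l,z,x0,xs,v,fmax,y=0.0):
    for x in xs:
        bot.line_to(lp(l,x,y,z),max_speed=v); f=lf(l,F(1)); print("x %.4f act %.4f %.4f"%(x,*lx(l)),np.round(f,2),round(T(),2))
        if -f[0]>fmax or abs(f[1])>8: print("STOP"); return x
    return xs[-1]
E
python3 - <<'E'
from h import *
slide("yellow",0.0534,0,[-0.075,-0.05,-0.03,-0.02,-0.01,0.0],0.04,9)
E
```

```text
x -0.0750 act -0.0750 0.0000 [ 0.17  0.05 -5.09] 18.0
x -0.0500 act -0.0502 0.0001 [-0.57 -0.32 -6.96] 18.81
x -0.0300 act -0.0301 0.0001 [-0.61  0.14 -7.43] 19.49
x -0.0200 act -0.0199 0.0001 [-0.53 -0.36 -6.67] 19.93
x -0.0100 act -0.0095 0.0000 [-0.33 -0.58 -6.49] 20.36
x 0.0000 act 0.0006 -0.0000 [-0.55 -0.67 -7.09] 20.79
```

Run:
```python
from h import *
s=bot.read_camera("side")["pixels"];t=bot.read_camera("top")["pixels"]
a=cv2.resize(s[270:370,220:370],None,fx=5,fy=5,interpolation=cv2.INTER_CUBIC)
cv2.imwrite("pics/s2.png",a);cv2.imwrite("pics/t2.png",t)
```

```text
(no output)
```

View pics/s2.png

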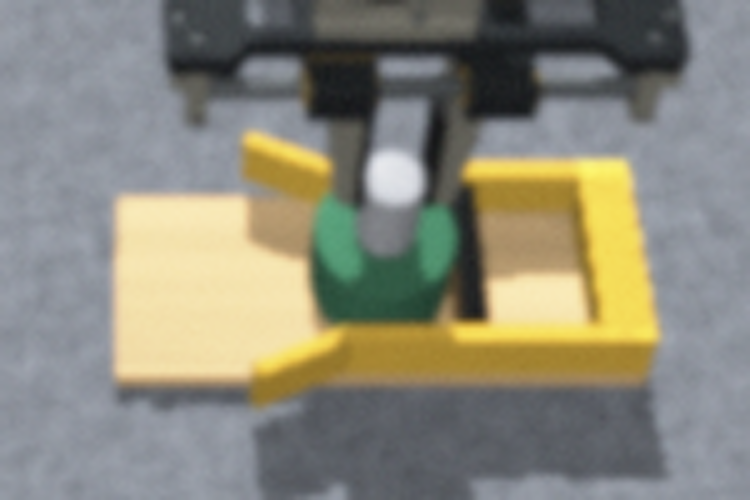

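The close-up shows the weight between the yellow walls, with its front edge at about (458,260) at or just short of the black stop. I'll continue in small steps with force checks.

Run:
```python
from h import *
slide("yellow",0.0534,0,[0.005,0.009,0.012,0.0135,0.0145,0.0155],0.03,8)
```

```text
x 0.0050 act 0.0052 -0.0001 [-0.67 -0.19 -5.18] 21.24
x 0.0090 act 0.0092 0.0000 [-1.71  0.7  -6.3 ] 21.56
x 0.0120 act 0.0121 0.0001 [-1.7  -0.28 -6.69] 21.84
x 0.0135 act 0.0135 0.0001 [-2.83 -0.28 -5.53] 22.12
x 0.0145 act 0.0144 0.0001 [-2.92 -0.14 -7.19] 22.41
x 0.0155 act 0.0153 0.0000 [-4.18  0.58 -5.44] 22.69
```

Run:
```python
from h import *
x=slide("yellow",0.0534,0,[0.0162,0.0169,0.0176,0.0183,0.019,0.0197,.0204,.0211,.0218],0.02,7.5)
s=bot.read_camera("side")["pixels"]
a=cv2.resize(s[270:370,220:370],None,fx=5,fy=5,interpolation=cv2.INTER_CUBIC)
cv2.imwrite("pics/s3.png",a)
```

```text
x 0.0162 act 0.0155 -0.0000 [-5.87 -0.59 -4.23] 22.98
x 0.0169 act 0.0157 -0.0001 [-7.97  0.74 -3.06] 23.26
STOP
```

View pics/s3.png

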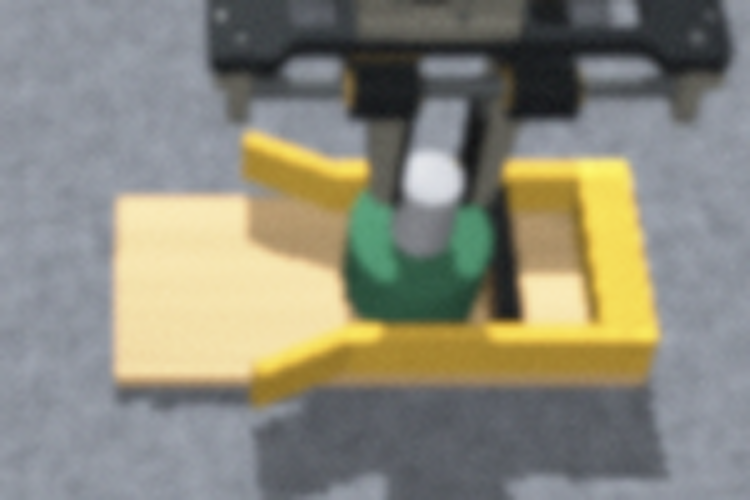

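The stop face is now at about x = 492 px in the crop, which is lane x of about 45 mm. The actual position has stalled at 15.6 mm with force rising, so this is the rigid end. I'll press to about 12 N.

Run:
```python
from h import *
l="yellow"
x=slide(l,0.0536,0,[0.0175,0.0181,0.0186,0.019],0.02,11)
for _ in range(3):
    bot.hold(.25); f=lf(l,F(3)); print(lx(l),f,bot.current_opening()*92,T())
```

```text
x 0.0175 act 0.0159 -0.0001 [-7.68  0.06 -3.22] 23.59
x 0.0181 act 0.0161 -0.0001 [-10.27  -1.21  -1.64] 23.88
x 0.0186 act 0.0162 -0.0001 [-11.58  -1.03  -0.89] 24.16
STOP
(np.float64(0.01614817746692442), np.float64(-0.00013611926508526882)) [-11.47880993   0.50148792  -0.95340152] 24.4571678159412 24.5083
(np.float64(0.016149566872715987), np.float64(-0.00011569512024630388)) [-11.04618023   0.29775408  -1.28029067] 24.34416321988758 24.8583
(np.float64(0.01614610231472883), np.float64(-0.00016088403988640378)) [-11.21838782  -0.14298841  -1.03903173] 24.02334512426264 25.2083
```

Run:
```python
from h import *
l="yellow"
def go(x,z):
    bot.line_to(lp(l,x,0,z),max_speed=0.02); f=lf(l,F(2)); print(x,z,np.round(lx(l),4),np.round(f,2),round(T(),2)); return f
go(.0186,.0541)
f=go(.0190,.0541)
if f[0]>-12.3: f=go(.0194,.0541)
if f[0]>-12.3: f=go(.0197,.0541)
bot.hold(.5); print(lf(l,F(3)),T(),bot.current_ee_pos()[2])
```

```text
0.0186 0.0541 [0.0161 0.    ] [-10.36  -0.03  -3.48] 25.52
0.019 0.0541 [0.0162 0.    ] [-11.09  -0.71  -1.94] 25.84
0.0194 0.0541 [ 0.0163 -0.    ] [-12.51  -0.43  -1.91] 26.16
[-12.45768112  -0.52774281  -1.85288175] 26.7583 0.05379089285442213
```

Run:
```python
from h import *
l="yellow"
def go(x,z):
    bot.line_to(lp(l,x,0,z),max_speed=0.03); f=lf(l,F(2)); print(x,z,np.round(lx(l),4),np.round(f,2),round(T(),2)); return f
go(.0166,.0536); go(.0164,.0529)
bot.set_gripper(1.0); print(T(),lf(l,F(2)))
bot.line_to(lp(l,.0160,0,.13),max_speed=0.2)
weigh(2)
cv2.imwrite("pics/s4.png",bot.read_camera("side")["pixels"]);cv2.imwrite("pics/t4.png",cv2.resize(bot.read_camera("top")["pixels"][115:220,250:415],None,fx=4.8,fy=4.8,interpolation=2))
```

```text
0.0166 0.0536 [0.0156 0.    ] [-6.66 -0.11 -4.58] 27.07
0.0164 0.0529 [ 0.0155 -0.0001] [-6.98 -0.59 -2.5 ] 27.39
28.4667 [-0.89176813 -0.18085154 -0.15798676]
over 2 31.9 [0.11364658 0.29094379 0.10986268]
grip 24.297869367540823 33.5833 [-0.62827689  0.21746105  0.09674517]
mass g 134.12279738929112 [-0.43969335 -0.16589514 -1.31574464] 34.45
```

View pics/t4.png

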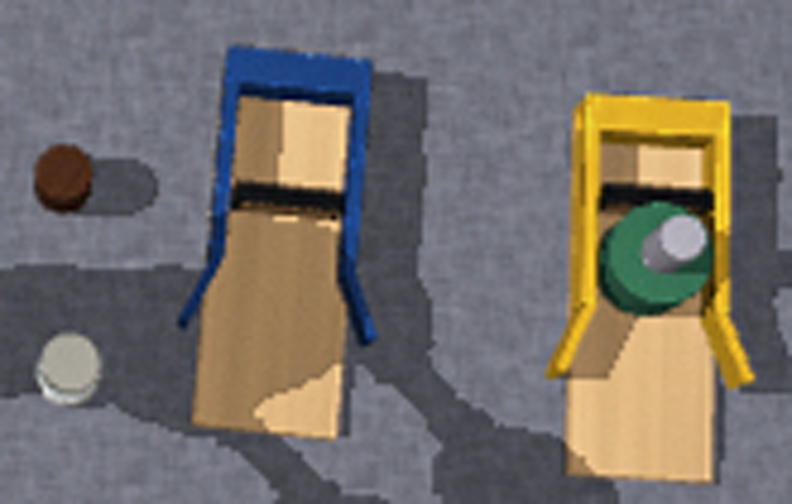

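View pics/s4.png

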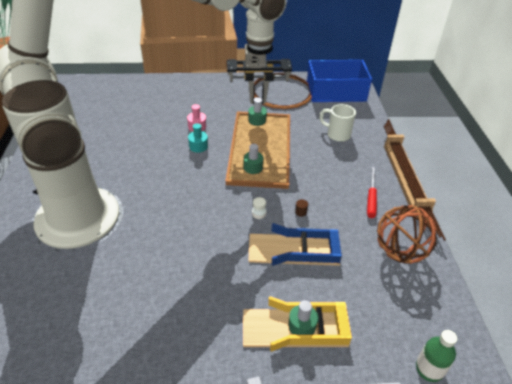

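The yellow stop has moved from y = 268 to y = 197 in the crop, with the weight upright against it. The jar and bung haven't moved. The third weight reads 134 g, so it is the hollow one and goes to the blue lane.

Run:
```python
from h import *
l="blue"; x,y=W[2]
bot.line_to([x,y,0.17],max_speed=0.25)
bot.goto(lp(l,-0.075,0,0.17),rv(LANE[l][1])); bot.hold(.15); f0=F(2); print("hover",T(),lf(l,f0))
bot.line_to(lp(l,-0.075,0,0.0565),max_speed=0.15)
bot.line_to(lp(l,-0.075,0,0.0536),max_speed=0.03); print(lf(l,F(2)),T())
slide(l,0.0536,0,[-0.045,-0.025,-0.015,0.0,0.008,0.012,0.014,.0150],0.04,7)
```

```text
hover 37.0917 [-0.3786187   0.06274564 -1.59976203]
[-0.23318094 -0.90434408 -0.79817338] 38.3167
x -0.0450 act -0.0453 0.0001 [ 0.27  0.36 -0.51] 39.25
x -0.0250 act -0.0251 0.0001 [-0.15  0.45 -0.51] 39.93
x -0.0150 act -0.0149 0.0000 [-0.35 -0.08 -2.  ] 40.37
x 0.0000 act 0.0002 0.0000 [-1.81  0.67 -1.76] 40.92
x 0.0080 act 0.0083 0.0000 [-1.76  0.57 -2.53] 41.31
x 0.0120 act 0.0121 -0.0000 [-1.32  1.06 -2.52] 41.59
x 0.0140 act 0.0140 0.0000 [-1.96  0.76 -1.79] 41.88
x 0.0150 act 0.0149 0.0000 [-3.03 -0.05 -1.41] 42.16
```

Run:
```python
from h import *
l="blue"
x=slide(l,0.0538,0,np.arange(.0158,.0215,.0006),0.03,9)
s=bot.read_camera("side")["pixels"]
cv2.imwrite("pics/s5.png",cv2.resize(s[210:280,230:360],None,fx=5.5,fy=5.5,interpolation=cv2.INTER_CUBIC))
```

```text
x 0.0158 act 0.0156 0.0001 [-3.66  0.14 -2.79] 42.44
x 0.0164 act 0.0163 0.0000 [-3.72 -0.42 -3.02] 42.73
x 0.0170 act 0.0167 0.0000 [-4.34 -0.01 -1.77] 43.01
x 0.0176 act 0.0169 0.0001 [-5.51 -0.39 -0.36] 43.29
x 0.0182 act 0.0170 0.0001 [-7.92 -0.03  0.26] 43.58
x 0.0188 act 0.0172 0.0000 [-8.94 -0.05  2.48] 43.86
x 0.0194 act 0.0174 0.0001 [-10.7    0.28   3.11] 44.14
STOP
```

View pics/s5.png

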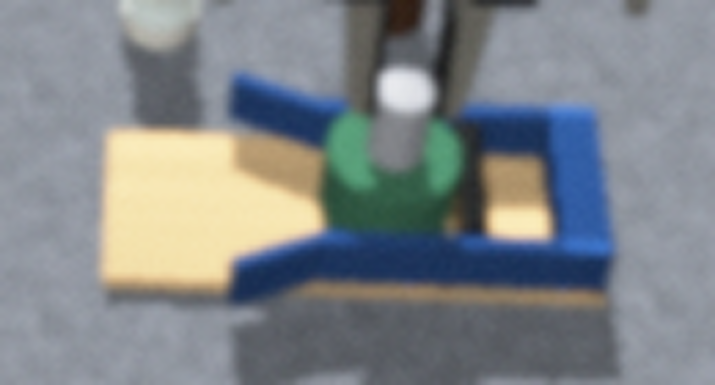

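The blue stop is now at (470,170) in the crop, with the same gap to the back wall as the yellow one (about 28 mm). I'll press to about 12 N with the floor load relieved.

Run:
```python
from h import *
l="blue"
def go(x,z):
    bot.line_to(lp(l,x,0,z),max_speed=0.02); f=lf(l,F(2)); print(round(x,4),z,np.round(lx(l),4),np.round(f,2),round(T(),2)); return f
f=go(.0194,.0544); x=.0194
while f[0]>-12.2 and x<.0212: x+=.0004; f=go(x,.0544)
bot.hold(.6); print(lf(l,F(3)),T())
go(.0178,.0538); go(.0176,.0530)
bot.set_gripper(1.0); print(T(),lf(l,F(2)))
bot.line_to(lp(l,.0172,0,.15),max_speed=0.2)
bot.goto([0.45,0.0,0.3],rv(0.0))
p=bot.current_joints(); p[0]=-1.5; 
bot.set_joints(p); print(T())
c=bot.read_camera("top");cv2.imwrite("pics/t6.png",c["pixels"]);cv2.imwrite("pics/t6c.png",cv2.resize(c["pixels"][115:220,250:415],None,fx=4.8,fy=4.8,interpolation=2));cv2.imwrite("pics/s6.png",bot.read_camera("side")["pixels"])
```

```text
0.0194 0.0544 [0.0174 0.0002] [-9.05  0.5  -0.08] 44.51
0.0198 0.0544 [0.0175 0.0002] [-10.09   0.33   2.22] 44.83
0.0202 0.0544 [0.0175 0.0002] [-11.87   0.27   2.54] 45.14
0.0206 0.0544 [0.0176 0.0002] [-12.24  -0.31   3.32] 45.46
[-12.76179941  -0.0883286    3.47230961] 46.1583
0.0178 0.0538 [0.0169 0.0001] [-6.64  0.39 -0.78] 46.52
0.0176 0.053 [ 0.0169 -0.    ] [-6.98 -0.34  1.94] 46.83
47.9083 [ 0.18617383 -0.07172698 -0.61812034]
51.425
```

View pics/t6c.png

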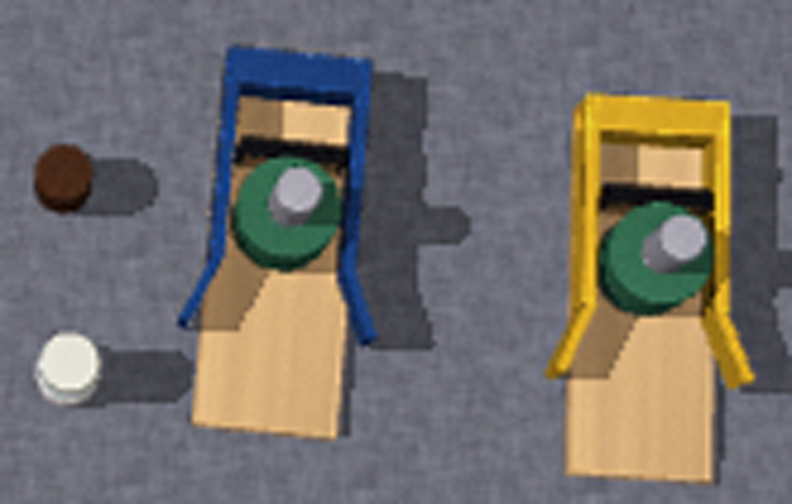

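View pics/s6.png

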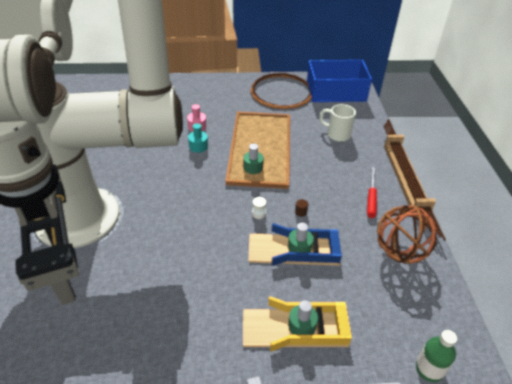

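Run:
```python
from h import *
c=bot.read_camera("top"); im=c["pixels"]; H,S,V=cv2.split(cv2.cvtColor(im,cv2.COLOR_BGR2HSV))
for l,(x0,x1) in (("blue",(285,335)),("yellow",(360,415))):
    r=np.zeros(H.shape,bool); r[118:222,x0:x1]=True
    o,a=LANE[l]
    for nm,m,z in (("knob",r&(S<60)&(V>140),.088),("block",r&(V<45),.036)):
        n,lb,s,ce=cv2.connectedComponentsWithStats(m.astype(np.uint8))
        for i in range(1,n):
            if s[i,4]>=25 and s[i,4]<200:
                P=ray(c,*ce[i],z)[:2]-o; print(l,nm,s[i],ce[i],"lane",P[0]*np.cos(a)+P[1]*np.sin(a),-P[0]*np.sin(a)+P[1]*np.cos(a))
    ys=np.argwhere((V<45)&r); 
for nm,(u,v,w,h) in (("tray",(100,140,130,85)),("jarbung",(250,140,30,65))):
    print(nm, cv2.absdiff(im,cv2.imread("pics/top0.png"))[v:v+h,u:u+w].max(2).__gt__(60).sum())
g=np.zeros(H.shape,bool); g[140:225,90:235]=True
n,lb,s,ce=cv2.connectedComponentsWithStats((g&(S<60)&(V>140)).astype(np.uint8))
print([(ce[i],ray(c,*ce[i],.09)) for i in range(1,n) if 20<s[i,4]<200],T())
```

```text
blue knob [307 150  10   9  68] [311.60294118 154.16176471] lane 0.015533178975704824 0.001043942612564787
blue block [299 144  24  12  87] [311.32183908 146.72413793] lane 0.05037203775929657 -0.0022659434524534335
yellow knob [387 160  10   9  66] [391.74242424 164.        ] lane 0.015261792327892468 0.000568318892747306
yellow block [375 154  23   6  79] [386.03797468 155.88607595] lane 0.0502788396725033 0.0006205752044227235
tray 1392
jarbung 0
[(array([194.76811594, 188.26086957]), array([0.47277871, 0.17304283, 0.09      ]))] 51.575
```

Both weights stand at lane x of about 15 mm and both stops sit at the same fully-back position. The solid weight is upright on the tray, and the jar and bung are unchanged. I'm handing the job in.

Run:
```python
from workcell import bot
bot.job_done(); print(bot.current_clock())
```

```text
the job is handed in; nothing more can be done
the job is handed in; nothing more can be done
```

The job is handed in at about 51.6 s. The filled weight stands in the yellow lane, the hollow one in the blue lane, and the solid one is back on the tray.

- **Weighing:** I lifted all three. They read about 407 g, 632 g and 134 g. The 407 g reading is slightly above the 12 % band for the solid weight, but the order is clear.
- **Yellow lane:** the filled weight went in first and was pressed at about 12.5 N for roughly half a second. The stop came up solid with the weight at lane x of about 15.5–16 mm.
- **Blue lane:** the hollow weight was pressed at about 12.5 N for roughly half a second, with the stop solid at about 17 mm by arm position. That is 2 mm past the nominal 15 mm, within my uncertainty on the lane's position. The highest push I read in either lane was about 13 N.
- **Final top view:**
  - The weights' knobs are at lane x 15.3 mm (yellow) and 15.5 mm (blue), and the stops are at matching positions.
  - The solid weight is upright on the tray.
  - The jar and bung show no change from the first picture.
- **Uncertain:**
  - The floor still carried a few newtons while I pressed, so the stops may have felt slightly less than 12 N.
  - When I set the solid weight back, the arm still carried its load just before release, so it may have dropped by under a millimetre.

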